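# Turn the bread board over to its crumb-groove side

## Robot

A 7-joint arm with a two-finger parallel gripper is mounted at the origin on the work surface. World frame = base frame: x ahead of the robot, y to its left, z up, the work surface at z = 0. Lengths are in m, angles in rad, forces in N, time in s.
With the tool pointing down it reaches from about 0.425 to 0.925 m from the base axis. Payload 6.8 kg.
Tool frame: the origin (TCP) lies at the very end of the fingers, on their centre line; the grasp point (between the pads) lies 19 mm behind it (bot.grasp_offset is the distance from the TCP to the grasp point, in m); z points along the fingers, y is the direction in which the jaws open and shut (so a half turn about z gives the same grasp; the last joint's range is limited). The gripper opens to 85 mm and grips with 20 to 120 N. Pads are 22 mm wide; open, the fingers measure 114 mm over their backs; the gripper's body (76 mm by 85 mm) begins 54 mm behind the grasp point. The pads swing forward as they close: fully open they stand 13 mm farther back than shut.
Start: joints at [-1.335, 0.477, 0.022, 1.555, -0.011, 1.109, -0.083], TCP at [0.228, 0.636, 0.231] pointing down, gripper open.
Joint ranges: [-2.96, 2.96], [-0.34, 2.1], [-1.41, 1.46], [0.24, 2.44], [-1.37, 4.51], [0.17, 1.92], [-2.96, 2.96]. Speed limits (rad/s): [2.39, 2.39, 3.14, 3.14, 3.14, 3.14, 3.14].

## Interface

Orientations are given as a unit quaternion [w, x, y, z].
In Python, from station import monitor, cams, bot, finder gives the robot as it stands.
- The arm moves only by the tool jog_arm, never from a script. Its argument "plan" is a list of rows, each an object of numbers: "x", "y", "z": the shift along the tool's x, y, z as a fraction of full scale; "wx", "wy", "wz": the turn, a rotation vector about the tool's x, y, z as a fraction of full scale. A call has 1 to 12 rows; each row is the pose to reach, as a shift and turn from the pose measured when the call began, along the tool's axes at that moment, turning the shorter way round; what a row does not reach only later rows make up. Full scale, the value 1, is 20 cm for a shift and 180 degrees for a turn. A row lasts 1/12 s, in which the tool goes at most 41.7 mm and 7.16 degrees, less where a joint would pass 70% of its speed; a pose out of reach is approached as far as the arm can. A call with a number of a shift or a turn outside -1 to 1 is refused whole. A call with a gripper value outside its range is refused whole. "hand" is the opening, from -1 (shut) to 1 (fully open), set as the call begins (left out, the last holds). The fingers move at their own pace and stop on an object; "grip_force" is the grip in N (left out, the last holds). Time passes only in rows, so rows that repeat a pose let the fingers close. It gives the time, the measured TCP pose, the force and the opening at its end, in the units of the state.
- monitor.get_obs(): the state, without advancing time (a new reading comes with each control period).
- cams.read_camera(name): name is "scene" or "top"; returns the picture (384x512x3 uint8, red, green, blue); there is no depth.
- cams.get_calibration(name): a dict with "fx", "fy", "cx", "cy" (pixels), "distortion" ([k1, k2, p1, p2, k3] as OpenCV has them; the pictures are not rectified), "extrinsics" (4x4, takes a point from world to camera coordinates). Camera axes: x right, y down, z forward; pixel columns grow to the right and rows downward; lengths in m; the calibration is good to about 2 mm. A picture is of the moment at which its call begins. get_calibration takes no time and is no camera call.
- bot.hand_in(): hands the job in, once; it reports no verdict.
Trained networks look in the newest picture that a camera, given by its name, has taken for a name from the list of things; names that differ only in an ending like _2 or _b are one class to them, and where a whole thing is asked for, a point or a joint stands for the part that bears it (a point fixed in the world has none). Each returns a list of dicts, best first, with "confidence" (0 to 1); they miss things now and then, are a little off and sometimes report something else, mostly with a low value. They report only what shows in the picture. A call takes as long as a camera call.
- finder.find_in(camera, target): "bbox" ([left, top, width, height] in pixels, round what is visible of it).
- finder.place_of(camera, target): "location" ([column, row] in pixels: a listed point, or the origin of a listed thing).
The state is a dict: "t": time; "q": joint angles; "joint_vel": joint speeds; "joint_torque": joint torques, N m; "eef_pos": TCP position; "tool_rot": TCP orientation; "contact_force": force on the tool from outside, world axes, zero at the start; "torque": the same for the moment, N m; "gripper_width": opening from 0.0 (shut) to 1.0 (fully open).
Only numpy, scipy, OpenCV 4.12 (cv2) and the standard library are available. Lean on these libraries where they do the work, as an engineer would, in place of code of your own. Each camera call takes 0.05 s, during which the arm holds its last target. There are 200 camera calls.

## Task

The wooden bread board is lying on the steel crumb tray with its crumb grooves underneath, and I need them on top for slicing. Push it up on end against the tray's upstand and let go of it there, so that it leans on the upstand by itself, handle up; then take it again and lay it over, gently and without letting it drop or slap down, so that it lies flat on the tray, grooves up, square to the upstand and with no part of it beyond the edge of the tray. Leave the other things on the tray and the counter where they are.

Things in the scene. Friction and masses are not known exactly. Their poses are not given: they have to be found in the camera images.
- tray: stainless crumb tray fixed on the counter, 400 x 400 mm, its floor 4 mm thick; origin at the centre of its underside, z up. The upstand runs along the tray's -y edge (on the robot's right); the edge towards +y is open; lips 14 mm high run along the two x ends
- upstand: the tray's upstand: a fixed upright stainless wall along the tray's whole -y edge, 8 mm thick, its top 104 mm above the counter (100 mm above the tray floor); its inner face, towards the tray, is the plane y = -192 mm of the tray's frame; origin under the middle of the wall, axes as the tray's
- board_center (a point): centre, half-way up, of the square blade of the loose wooden bread board (the one with a handle): blade 150 mm (x) by 140 mm (y), 16 mm thick all over; +z face plain, -z face with crumb grooves (slats in a frame). About 0.28 kg, centre of mass 9 mm from here towards the handle. Starts flat on the tray, grooves down (z up), handle (+y) away from the upstand
- board_handle (a point): middle of the board's handle in width and thickness: 130 mm from board_center along the board's +y and 15 mm short of the handle's free end. The handle is 26 mm wide (x), 16 mm thick (z) and 75 mm long; the board pivots between the fingers when gripped lightly (about 20 N) and is held fast at 80 N. Axes as the board's
- board_end (a point): middle of the board's plain end edge, opposite the handle, half-way up: 70 mm from board_center along the board's -y; 15 to 60 mm from the upstand at the start. The board is 215 mm long from here to the handle's free end. Axes as the board's
- knife: bystander, to be left alone: bread knife with a dark wooden handle, 330 mm long, 30 mm wide, 18 mm thick, lying on the tray along its +x lip (origin under its middle)
- kaiser: bystander, to be left alone: kaiser roll, 84 mm across, 50 mm high, on the tray near its -x lip (origin at the centre of its underside)
- poppy_roll: bystander, to be left alone: poppy-seed roll, 76 mm across, 48 mm high, on the tray near its -x lip (origin at the centre of its underside)
- seed_stick: bystander, to be left alone: seeded bread stick, 190 x 60 x 60 mm, on the counter to the right of the tray (origin at the centre of its underside)
- tongs: bystander, to be left alone: steel serving tongs, 240 mm long, 16 mm high, on the counter to the left of the tray (origin under the middle)
- honey_jar: bystander, to be left alone: honey jar with a brass lid, 68 mm across, 95 mm high, on the counter to the left (origin at the centre of its underside)
- mug: bystander, to be left alone: white mug, 80 mm across, 92 mm high, on the counter to the right (origin at the centre of its underside)
- scraper: bystander, to be left alone: steel dough scraper with a dark wooden grip, 120 x 100 x 22 mm, on the counter to the left, near the robot (origin under its middle)

How it is judged:
By the outcome, as a careful person would: the job done as asked, in the order asked, and still so for the second after the job is handed in, with the robot touching nothing.
It also fails if it takes over 61 s, if anything falls off the work surface, if the arm or the gripper's body presses on something with over 40 N, if the wrist force passes 120 N, or if a joint passes its speed limit or range.

## Working session

There is one attempt and no reset: what is moved stays moved. The work goes in short steps, Python scripts to look and compute and a tool call to move; the robot and the scene stay as the last step left them, time stands still between calls to the robot, and variables do not carry over. Pictures are saved under pics/ and viewed, about 8 in all and at most 12, crops included, and the job is handed in when it is done.

Besides the shell and the picture viewer there is one more tool, called after "Request:" as name([rows], argument=value, ...), one row to a line, values as JSON. jog_arm: Moves the arm, as the interface text tells. Shift numbers are shares of 20 cm and turn numbers shares of 180 degrees, none past 1 either way. Its arguments: {"type":"object","properties":{"plan":{"type":"array","items":{"type":"object","properties":{"x":{"type":"number","minimum":-1,"maximum":1},"y":{"type":"number","minimum":-1,"maximum":1},"z":{"type":"number","minimum":-1,"maximum":1},"wx":{"type":"number","minimum":-1,"maximum":1},"wy":{"type":"number","minimum":-1,"maximum":1},"wz":{"type":"number","minimum":-1,"maximum":1}}}},"hand":{"type":"number"},"grip_force":{"type":"number"}},"required":["plan"]}

```bash
ls; mkdir -p pics; cat > h.py <<'E'
import numpy as np,cv2
from scipy.spatial.transform import Rotation as R
from station import monitor,cams,bot,finder
def cal(c):
    k=cams.get_calibration(c);K=np.array([[k['fx'],0,k['cx']],[0,k['fy'],k['cy']],[0,0,1.]]);return K,np.array(k['distortion'],float),np.array(k['extrinsics'])
def ray(c,uv):
    K,D,T=cal(c);p=cv2.undistortPoints(np.array([[uv]],float),K,D)[0,0]
    return -T[:3,:3].T@T[:3,3],T[:3,:3].T@np.array([p[0],p[1],1])
def onz(c,uv,z):
    o,d=ray(c,uv);return o+d*(z-o[2])/d[2]
def proj(c,P):
    K,D,T=cal(c);return cv2.projectPoints(np.array(P,float).reshape(-1,3),cv2.Rodrigues(T[:3,:3])[0],T[:3,3],K,D)[0][:,0]
def tri(uvs):
    A=np.zeros((3,3));b=np.zeros(3)
    for c,uv in uvs.items():
        o,d=ray(c,uv);d=d/np.linalg.norm(d);M=np.eye(3)-np.outer(d,d);A+=M;b+=M@o
    return np.linalg.solve(A,b)
def pose():
    s=monitor.get_obs();w,x,y,z=s['tool_rot'];return np.array(s['eef_pos']),R.from_quat([x,y,z,w]),s
def row(tcp,Rt):
    p,r,s=pose();d=r.inv().apply(np.array(tcp)-p)/.2;w=(r.inv()*Rt).as_rotvec()/np.pi
    return np.round(np.r_[d,w],4)
E
cat > l.py <<'E'
from h import *
for c in('scene','top'):
    im=cams.read_camera(c);cv2.imwrite(f'pics/{c}0.png',im[:,:,::-1])
    for n in('tray','upstand','board_center','board_handle','board_end','knife','kaiser','poppy_roll'):
        r=finder.place_of(c,n)[:1]
        for q in r: print(c,n,np.round(q['location'],1),round(q['confidence'],2),onz(c,q['location'],.012 if 'board' in n else 0.004).round(4))
    K,D,T=cal(c);print((-T[:3,:3].T@T[:3,3]).round(3))
p,r,s=pose();print(s);print(r.as_matrix().round(3))
E
python3 l.py
```

```text
pics
scene tray [243.9 191.3] 0.93 [ 0.5359 -0.0417  0.004 ]
scene upstand [218.9 164. ] 0.97 [ 0.5296 -0.2667  0.004 ]
scene board_handle [249.4 189.2] 0.75 [ 0.518  -0.0328  0.012 ]
scene board_end [218.5 165.8] 0.94 [ 0.5424 -0.2417  0.012 ]
scene knife [198.5 199.3] 0.89 [ 0.6964 -0.0782  0.004 ]
scene kaiser [272.  177.8] 0.87 [ 0.4023 -0.0689  0.004 ]
scene poppy_roll [297.8 278.2] 0.67 [0.6104 0.4163 0.004 ]
[1.114 1.118 0.859]
top tray [274.8 180.4] 0.79 [ 0.5382 -0.0691  0.004 ]
top upstand [126.4 206.3] 0.62 [0.4533 0.4606 0.004 ]
top board_center [301.2 183.5] 0.63 [ 0.5251 -0.1621  0.012 ]
top board_handle [265.7 192.4] 0.83 [ 0.4953 -0.0356  0.012 ]
top board_end [322.1 179.4] 0.77 [ 0.5387 -0.237   0.012 ]
top knife [280.5 138.1] 0.55 [ 0.6909 -0.0927  0.004 ]
top kaiser [277.6 222.2] 0.93 [ 0.3896 -0.0762  0.004 ]
top poppy_roll [246.  222.9] 0.88 [0.3889 0.0356 0.004 ]
[0.407 0.017 1.392]
{'t': 0.9, 'q': array([-1.33511151,  0.47700711,  0.02241342,  1.55541861, -0.01153603,
        1.10931245, -0.08313   ]), 'joint_vel': array([-0.00032329,  0.00058208, -0.00087318, -0.00099001,  0.00167214,
       -0.00010771, -0.00053591]), 'joint_torque': array([ 1.30476885e-03, -5.96309137e+01,  1.60696529e+00, -2.81540054e+01,
        1.25523226e-02,  1.45751081e-03, -2.42451733e-05]), 'eef_pos': array([0.2275041 , 0.6355069 , 0.23129551]), 'tool_rot': array([-2.03249371e-05,  1.71086224e-01,  9.85256060e-01, -6.58971595e-06]), 'contact_force': array([-0.62938508, -0.53769006, -0.17908738]), 'torque': array([-0.00745309, -0.02817738,  0.02706666]), 'gripper_width': 0.996679133130284}
[[-0.941  0.337 -0.   ]
 [ 0.337  0.941 -0.   ]
 [ 0.    -0.    -1.   ]]
```

View images.

```bash
python3 - <<'E'
import cv2,numpy as np
a=cv2.imread('pics/scene0.png')[110:300,130:380];b=cv2.imread('pics/top0.png')[100:270,180:390]
cv2.imwrite('pics/sc1.png',cv2.resize(a,None,fx=3,fy=3,interpolation=2));cv2.imwrite('pics/tp1.png',cv2.resize(b,None,fx=3.5,fy=3.5,interpolation=2))
E
```

```text
(no output)
```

View pics/sc1.png

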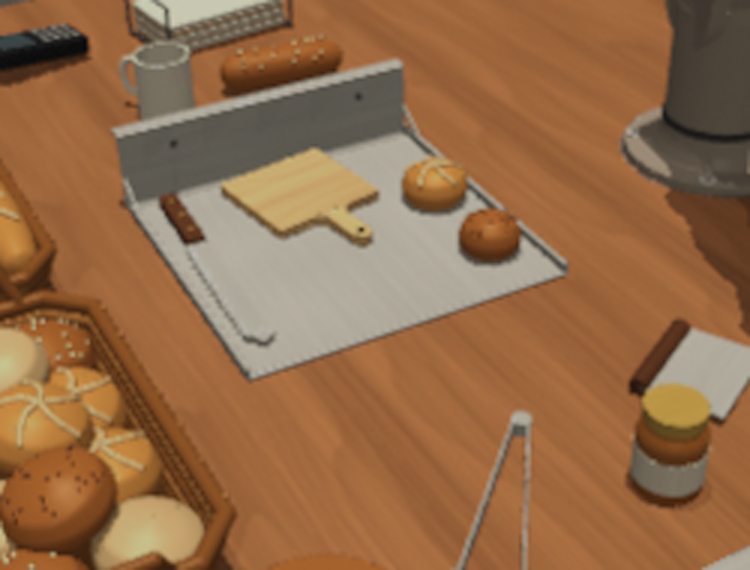

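View pics/tp1.png

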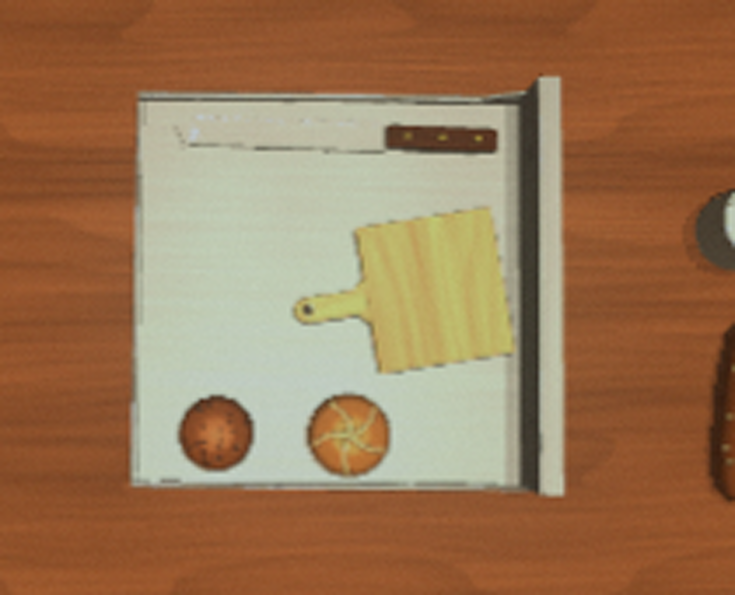

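Top crop shows blade corners at (355,229), (490,208), (513,353), (382,374), with the handle end at (295,311). The scene crop agrees. I'll fit the tray and board poses from these.

```bash
python3 - <<'E'
from h import *
f=lambda u,v:np.array([u,v])/3.5+[180,100]-.36
P=lambda u,v,z:onz('top',f(u,v),z)
b=[P(*q,.020) for q in((355,229),(490,208),(513,353),(382,374),(295,311))];print('board',np.round(b,4))
c=np.mean(b[:4],0);h=b[4]-c;print('c',c.round(4),'yaw handle',np.degrees(np.arctan2(-h[0],h[1])),np.linalg.norm(h))
for i,j in((1,0),(2,3)): d=b[j]-b[i];print(np.degrees(np.arctan2(-d[0],d[1])),np.linalg.norm(d))
d=b[0]-b[3];print(np.degrees(np.arctan2(d[1],d[0])),np.linalg.norm(d))
for q in((540,77,.104),(541,495,.104),(561,77,.104),(565,495,.104),(138,94,.018),(132,486,.018),(138,92,.0),(132,488,.0)): print(q,P(*q).round(4))
E
```

```text
board [[ 0.5908 -0.0914  0.02  ]
 [ 0.6105 -0.2289  0.02  ]
 [ 0.4631 -0.2479  0.02  ]
 [ 0.4441 -0.1154  0.02  ]
 [ 0.5087 -0.0293  0.02  ]]
c [ 0.5271 -0.1709  0.02  ] yaw handle 7.433478225761531 0.14280422746360022
8.127114516061518 0.13893892409795966
8.173480162307051 0.13382513637505303
9.315426700005414 0.14872285688555678
(540, 77, 0.104) [ 0.7246 -0.2661  0.104 ]
(541, 495, 0.104) [ 0.326  -0.2544  0.104 ]
(561, 77, 0.104) [ 0.7245 -0.2865  0.104 ]
(565, 495, 0.104) [ 0.3256 -0.2771  0.104 ]
(138, 94, 0.018) [0.7331 0.127  0.018 ]
(132, 486, 0.018) [0.3363 0.136  0.018 ]
(138, 92, 0.0) [0.7395 0.1284 0.    ]
(132, 488, 0.0) [0.3333 0.1376 0.    ]
```

Request:
jog_arm([
  {"x": -0.14,"y": -0.15},
  {"x": -0.28,"y": -0.3},
  {"x": -0.42,"y": -0.45},
  {"x": -0.56,"y": -0.6},
  {"x": -0.7,"y": -0.75},
  {"x": -0.82,"y": -0.9},
  {"x": -0.82,"y": -0.9},
], hand=0.1)

```text
invalid input at $.plan[0]: expected keys x, y, z, wx, wy, wz
```

Request:
jog_arm([
  {"x": -0.14,"y": -0.15},
  {"x": -0.28,"y": -0.3},
  {"x": -0.42,"y": -0.45},
  {"x": -0.56,"y": -0.6},
  {"x": -0.7,"y": -0.75},
  {"x": -0.82,"y": -0.9},
  {"x": -0.82,"y": -0.9},
])

```text
invalid input at $.plan[0]: expected keys x, y, z, wx, wy, wz
```

```bash
cat >> h.py <<'E'
def tool(yaw,tilt=0):  # tool y along (cos yaw, sin yaw); tilt>0: body leans to -y, tool z gets +y part
    return R.from_euler('z',yaw,degrees=True)*R.from_euler('x',tilt,degrees=True)*R.from_matrix([[0,1,0],[1,0,0],[0,0,-1]])
E
python3 - <<'E'
from h import *
p,r,s=pose();print(p,s['t'],s['gripper_width'],r.as_matrix().round(3))
print(row([.5085,-.042,.10],tool(8.2)),tool(0,10).as_matrix().round(2))
E
```

```text
[0.2275041  0.6355069  0.23129551] 0.9 0.996679133130284 [[-0.941  0.337 -0.   ]
 [ 0.337  0.941 -0.   ]
 [ 0.    -0.    -1.   ]]
[-2.4648 -2.7156  0.6564 -0.     -0.      0.345 ] [[ 0.    1.    0.  ]
 [ 0.98  0.    0.17]
 [ 0.17  0.   -0.98]]
```

Request:
jog_arm([
  {"x": -0.14,"y": -0.15,"z": 0,"wx": 0,"wy": 0,"wz": 0},
  {"x": -0.28,"y": -0.3,"z": 0,"wx": 0,"wy": 0,"wz": 0},
  {"x": -0.42,"y": -0.45,"z": 0,"wx": 0,"wy": 0,"wz": 0},
  {"x": -0.56,"y": -0.6,"z": 0,"wx": 0,"wy": 0,"wz": 0},
  {"x": -0.7,"y": -0.75,"z": 0,"wx": 0,"wy": 0,"wz": 0},
  {"x": -0.82,"y": -0.9,"z": 0,"wx": 0,"wy": 0,"wz": 0},
  {"x": -0.82,"y": -0.9,"z": 0,"wx": 0,"wy": 0,"wz": 0},
], hand=0.1)

```text
t: 1.48
eef_pos: [0.3252, 0.4027, 0.2313]
tool_rot: [0.001, 0.176, 0.984, -0.002]
contact_force: [-0.2, -0.4, 0.3]
gripper_width: 0.548
```

Request:
jog_arm([
  {"x": -0.14,"y": -0.15,"z": 0,"wx": 0,"wy": 0,"wz": 0},
  {"x": -0.28,"y": -0.3,"z": 0,"wx": 0,"wy": 0,"wz": 0},
  {"x": -0.42,"y": -0.45,"z": 0,"wx": 0,"wy": 0,"wz": 0},
  {"x": -0.56,"y": -0.6,"z": 0,"wx": 0,"wy": 0,"wz": 0},
  {"x": -0.7,"y": -0.75,"z": 0,"wx": 0,"wy": 0,"wz": 0},
  {"x": -0.82,"y": -0.9,"z": 0,"wx": 0,"wy": 0,"wz": 0},
  {"x": -0.82,"y": -0.9,"z": 0,"wx": 0,"wy": 0,"wz": 0},
])

```text
t: 2.07
eef_pos: [0.4189, 0.1695, 0.2327]
tool_rot: [0.001, 0.181, 0.983, -0.003]
contact_force: [-0.3, -0.5, 0.3]
gripper_width: 0.553
```

```bash
python3 - <<'E'
from h import *
p,r,s=pose();print(p,s['t'],s['gripper_width'],r.as_matrix().round(3),s['q'].round(2))
print(row([.5085,-.042,.10],tool(8.2)))
E
```

```text
[0.41893866 0.16950283 0.2326697 ] 2.0667 0.5534990786431156 [[-0.934  0.356  0.002]
 [ 0.356  0.934 -0.006]
 [-0.004 -0.005 -1.   ]] [-0.77  0.1   0.26  2.08 -0.02  0.97  0.71]
[-7.925e-01 -8.256e-01  6.703e-01 -7.000e-04  1.900e-03  3.385e-01]
```

Request:
jog_arm([
  {"x": -0.16,"y": -0.165,"z": 0.1,"wx": 0,"wy": 0,"wz": 0.035},
  {"x": -0.32,"y": -0.33,"z": 0.2,"wx": 0,"wy": 0,"wz": 0.07},
  {"x": -0.48,"y": -0.5,"z": 0.35,"wx": 0,"wy": 0,"wz": 0.105},
  {"x": -0.64,"y": -0.66,"z": 0.5,"wx": 0,"wy": 0,"wz": 0.14},
  {"x": -0.7925,"y": -0.8256,"z": 0.6,"wx": 0,"wy": 0.0019,"wz": 0.18},
  {"x": -0.7925,"y": -0.8256,"z": 0.67,"wx": 0,"wy": 0.0019,"wz": 0.22},
  {"x": -0.7925,"y": -0.8256,"z": 0.67,"wx": 0,"wy": 0.0019,"wz": 0.26},
  {"x": -0.7925,"y": -0.8256,"z": 0.67,"wx": 0,"wy": 0.0019,"wz": 0.3},
  {"x": -0.7925,"y": -0.8256,"z": 0.67,"wx": 0,"wy": 0.0019,"wz": 0.3385},
  {"x": -0.7925,"y": -0.8256,"z": 0.67,"wx": 0,"wy": 0.0019,"wz": 0.3385},
  {"x": -0.7925,"y": -0.8256,"z": 0.67,"wx": 0,"wy": 0.0019,"wz": 0.3385},
], hand=0.1)

```text
t: 2.98
eef_pos: [0.5088, -0.0415, 0.1]
tool_rot: [-0.0, 0.653, 0.757, -0.001]
contact_force: [-0.0, 0.1, -0.5]
gripper_width: 0.55
```

```bash
python3 - <<'E'
from h import *
p,r,s=pose();print(p,s['t'],s['gripper_width'],s['q'].round(2))
print(row([.5085,-.042,.008],tool(8.2)))
a=cams.read_camera('scene')[130:230,170:320];b=cams.read_camera('top')[130:230,220:370]
cv2.imwrite('pics/g1.png',np.vstack([cv2.resize(i,(450,300),interpolation=2) for i in(a,b)])[:,:,::-1])
E
```

```text
[ 0.50878913 -0.04148621  0.10002464] 2.9833 0.5501194014017206 [-0.47  0.43  0.54  2.09 -0.33  0.71  0.43]
[-1.700e-03 -1.000e-03  4.601e-01 -6.000e-04  4.000e-04  1.400e-03]
```

View pics/g1.png

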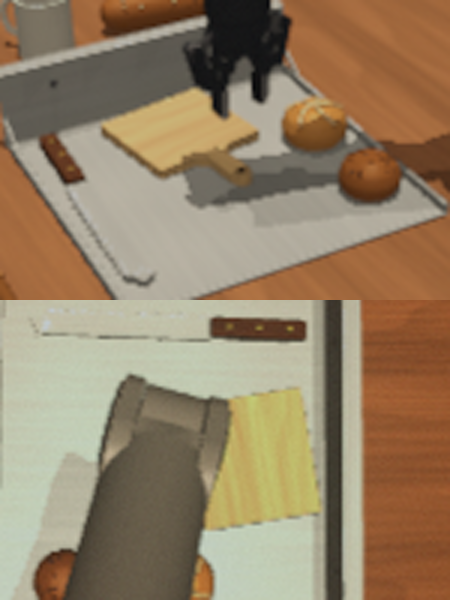

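Request:
jog_arm([
  {"x": -0.002,"y": -0.001,"z": 0.12,"wx": 0,"wy": 0,"wz": 0.001},
  {"x": -0.002,"y": -0.001,"z": 0.24,"wx": 0,"wy": 0,"wz": 0.001},
  {"x": -0.002,"y": -0.001,"z": 0.36,"wx": 0,"wy": 0,"wz": 0.001},
  {"x": -0.002,"y": -0.001,"z": 0.43,"wx": 0,"wy": 0,"wz": 0.001},
  {"x": -0.002,"y": -0.001,"z": 0.465,"wx": 0,"wy": 0,"wz": 0.001},
  {"x": -0.002,"y": -0.001,"z": 0.465,"wx": 0,"wy": 0,"wz": 0.001},
], hand=0.1)

```text
t: 3.58
eef_pos: [0.5079, -0.0415, 0.0064]
tool_rot: [-0.001, 0.654, 0.757, -0.001]
contact_force: [-0.3, 0.4, 0.3]
gripper_width: 0.552
```

Request:
jog_arm([
  {"x": 0,"y": 0,"z": 0,"wx": 0,"wy": 0,"wz": 0},
  {"x": 0,"y": 0,"z": 0,"wx": 0,"wy": 0,"wz": 0},
  {"x": 0,"y": 0,"z": 0,"wx": 0,"wy": 0,"wz": 0},
  {"x": 0,"y": 0,"z": 0,"wx": 0,"wy": 0,"wz": 0},
  {"x": 0,"y": 0,"z": 0,"wx": 0,"wy": 0,"wz": 0},
  {"x": 0,"y": 0,"z": 0,"wx": 0,"wy": 0,"wz": 0},
], hand=-1, grip_force=20)

```text
t: 4.08
eef_pos: [0.5089, -0.0414, 0.0074]
tool_rot: [-0.0, 0.653, 0.757, -0.0]
contact_force: [0.2, 0.6, 5.7]
gripper_width: 0.297
```

```bash
python3 - <<'E'
from h import *
p,r,s=pose();print(p,s['t'],s['gripper_width'],s['contact_force'],s['q'].round(2))
E
```

```text
[ 0.50894967 -0.04135953  0.00738083] 4.0833 0.29657115520476685 [0.21823905 0.60745838 5.74036996] [-0.37  0.59  0.41  2.12 -0.46  0.52  0.54]
```

Request:
jog_arm([
  {"x": -0.002,"y": 0,"z": -0.065,"wx": 0,"wy": 0,"wz": 0},
  {"x": -0.009,"y": 0,"z": -0.131,"wx": 0,"wy": 0,"wz": 0},
  {"x": -0.019,"y": 0,"z": -0.195,"wx": 0,"wy": 0,"wz": 0},
  {"x": -0.034,"y": 0,"z": -0.259,"wx": 0,"wy": 0,"wz": 0},
  {"x": -0.053,"y": 0,"z": -0.321,"wx": 0,"wy": 0,"wz": 0},
  {"x": -0.076,"y": 0,"z": -0.383,"wx": 0,"wy": 0,"wz": 0},
  {"x": -0.103,"y": 0,"z": -0.442,"wx": 0,"wy": 0,"wz": 0},
  {"x": -0.134,"y": 0,"z": -0.5,"wx": 0,"wy": 0,"wz": 0},
  {"x": -0.169,"y": 0,"z": -0.556,"wx": 0,"wy": 0,"wz": 0},
  {"x": -0.207,"y": 0,"z": -0.609,"wx": 0,"wy": 0,"wz": 0},
  {"x": -0.249,"y": 0,"z": -0.659,"wx": 0,"wy": 0,"wz": 0},
  {"x": -0.293,"y": 0,"z": -0.707,"wx": 0,"wy": 0,"wz": 0},
])

```text
t: 5.08
eef_pos: [0.5172, -0.0998, 0.1494]
tool_rot: [-0.0, 0.653, 0.757, -0.001]
contact_force: [1.2, -0.2, -2.4]
gripper_width: 0.299
```

```bash
python3 - <<'E'
from h import *
p,r,s=pose();print(p,s['t'],s['gripper_width'],s['contact_force'],s['q'].round(2))
a=cams.read_camera('scene')[110:230,170:350]
cv2.imwrite('pics/g2.png',cv2.resize(a,None,fx=3,fy=3,interpolation=2)[:,:,::-1])
E
```

```text
[ 0.5172157  -0.09981902  0.14941088] 5.0833 0.29926427370730907 [ 1.22182765 -0.24123814 -2.37949746] [-0.4   0.38  0.59  2.02 -0.28  0.83  0.5 ]
```

View pics/g2.png

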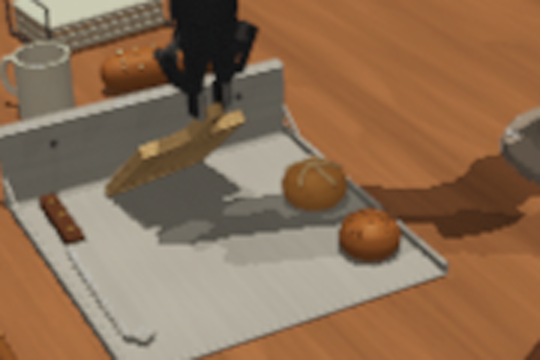

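Request:
jog_arm([
  {"x": -0.048,"y": 0,"z": -0.045,"wx": 0,"wy": 0,"wz": 0},
  {"x": -0.098,"y": 0,"z": -0.086,"wx": 0,"wy": 0,"wz": 0},
  {"x": -0.151,"y": 0,"z": -0.124,"wx": 0,"wy": 0,"wz": 0},
  {"x": -0.207,"y": 0,"z": -0.159,"wx": 0,"wy": 0,"wz": 0},
  {"x": -0.265,"y": 0,"z": -0.19,"wx": 0,"wy": 0,"wz": 0},
  {"x": -0.324,"y": 0,"z": -0.217,"wx": 0,"wy": 0,"wz": 0},
  {"x": -0.386,"y": 0,"z": -0.24,"wx": 0,"wy": 0,"wz": 0},
  {"x": -0.448,"y": 0,"z": -0.259,"wx": 0,"wy": 0,"wz": 0},
  {"x": -0.512,"y": 0,"z": -0.274,"wx": 0,"wy": 0,"wz": 0},
  {"x": -0.576,"y": 0,"z": -0.284,"wx": 0,"wy": 0,"wz": 0},
  {"x": -0.642,"y": 0,"z": -0.291,"wx": 0,"wy": 0,"wz": 0},
  {"x": -0.707,"y": 0,"z": -0.293,"wx": 0,"wy": 0,"wz": 0},
])

```text
t: 6.13
eef_pos: [0.5389, -0.2434, 0.2101]
tool_rot: [0.001, 0.654, 0.756, 0.0]
contact_force: [-0.3, 0.5, -2.6]
gripper_width: 0.297
```

```bash
python3 - <<'E'
from h import *
p,r,s=pose();print(p,s['t'],s['gripper_width'],s['contact_force'],s['q'].round(2))
a=cams.read_camera('scene')[80:230,150:350]
cv2.imwrite('pics/g3.png',cv2.resize(a,None,fx=3,fy=3,interpolation=2)[:,:,::-1])
E
```

```text
[ 0.53890144 -0.24337368  0.21014804] 6.1333 0.297490374465493 [-0.29685445  0.54237225 -2.64552488] [-0.16  0.41  0.63  1.82 -0.29  1.    0.73]
```

View pics/g3.png

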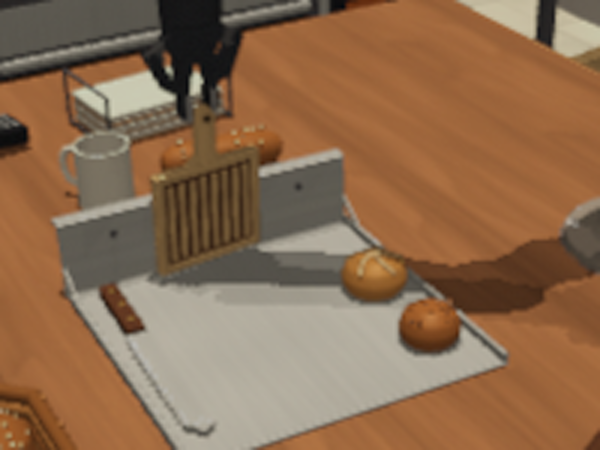

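```bash
cat >> h.py <<'E'
from scipy.optimize import least_squares
def fitboard(uv,tcp,yaw,a=.131,dz=.005):
    # uv: blade corners on grooved face: (+x,-y),( -x,-y),(+x,+y),(-x,+y); free: phi, yaw, pivot shift
    L=np.array([[.075,-.07,-.008],[-.075,-.07,-.008],[.075,.07,-.008],[-.075,.07,-.008]])
    def T(v,P): return (R.from_euler('z',v[1],degrees=True)*R.from_euler('x',v[0],degrees=True)).apply(P-[0,a,0])+tcp+[v[2],v[3],dz+v[4]]
    f=lambda v:np.r_[(proj('scene',T(v,L))-uv).ravel(),(v[1]-yaw)/3,v[2:]*[300,100,300]]
    s=least_squares(f,[90,yaw,0,0,0],x_scale=[10,5,.005,.005,.005]);v=s.x
    print('phi,yaw,shift',v.round(3),'rms',np.sqrt(np.mean(s.fun[:8]**2)).round(2));E=T(v,np.array([[0,-.07,.008],[0,-.07,-.008],[0,0,0]]));print('end plain/groove edge, centre',E.round(4));return v,T
E
python3 - <<'E'
from h import *
uv=np.array([[157,273],[258,245],[152,178],[259,147]])/3+[150,80]-.33
p,r,s=pose();fitboard(uv,p,8.2)
E
```

```text
phi,yaw,shift [ 8.7181e+01  4.6420e+00 -0.0000e+00  9.0000e-03 -1.0000e-03] rms 0.62
end plain/groove edge, centre [[ 0.54   -0.2556  0.0137]
 [ 0.5387 -0.2397  0.013 ]
 [ 0.5391 -0.2442  0.0833]]
```

Request:
jog_arm([
  {"x": 0,"y": 0,"z": 0,"wx": 0,"wy": 0,"wz": 0},
  {"x": 0,"y": 0,"z": 0,"wx": 0,"wy": 0,"wz": 0},
  {"x": 0.05,"y": 0,"z": -0.01,"wx": 0,"wy": 0,"wz": 0},
  {"x": 0.1,"y": 0,"z": -0.01,"wx": 0,"wy": 0,"wz": 0},
], grip_force=80)

```text
t: 6.52
eef_pos: [0.5357, -0.226, 0.2125]
tool_rot: [0.002, 0.655, 0.755, -0.001]
contact_force: [-0.1, 0.5, -3.8]
gripper_width: 0.277
```

```bash
python3 - <<'E'
from h import *
p,r,s=pose();print(p,s['t'],s['gripper_width'],s['contact_force'])
print(row([.555,-.230,.206],tool(-1.5,17)))
E
```

```text
[ 0.53572394 -0.2260019   0.21246918] 6.5167 0.27701991047685626 [-0.0791182   0.53901384 -3.75561364]
[-0.0332  0.0925  0.0327 -0.0072  0.0955  0.053 ]
```

Request:
jog_arm([
  {"x": -0.004,"y": 0.02,"z": 0,"wx": -0.001,"wy": 0.016,"wz": 0.009},
  {"x": -0.01,"y": 0.04,"z": 0.005,"wx": -0.002,"wy": 0.032,"wz": 0.018},
  {"x": -0.016,"y": 0.06,"z": 0.01,"wx": -0.004,"wy": 0.048,"wz": 0.027},
  {"x": -0.022,"y": 0.08,"z": 0.02,"wx": -0.005,"wy": 0.064,"wz": 0.036},
  {"x": -0.033,"y": 0.0925,"z": 0.03,"wx": -0.006,"wy": 0.08,"wz": 0.045},
  {"x": -0.033,"y": 0.0925,"z": 0.033,"wx": -0.007,"wy": 0.0955,"wz": 0.053},
  {"x": -0.033,"y": 0.0925,"z": 0.033,"wx": -0.007,"wy": 0.0955,"wz": 0.053},
  {"x": -0.033,"y": 0.0925,"z": 0.033,"wx": -0.007,"wy": 0.0955,"wz": 0.053},
])

```text
t: 7.18
eef_pos: [0.5547, -0.2295, 0.2055]
tool_rot: [-0.103, 0.708, 0.691, 0.105]
contact_force: [0.7, -0.5, -3.9]
gripper_width: 0.275
```

```bash
python3 - <<'E'
from h import *
p,r,s=pose();print(p,s['t'],s['contact_force'],r.as_matrix().round(3))
a=cams.read_camera('scene')[80:230,150:350]
cv2.imwrite('pics/g4.png',cv2.resize(a,None,fx=4,fy=4,interpolation=2)[:,:,::-1])
print(row([.555,-.275,.196],tool(-1.5,17)))
E
```

```text
[ 0.55467286 -0.22952484  0.20550764] 7.1833 [ 0.68458785 -0.47386414 -3.85568007] [[ 0.024  1.     0.006]
 [ 0.957 -0.025  0.291]
 [ 0.291 -0.002 -0.957]]
[-0.2347  0.0056 -0.0202 -0.0005  0.0004  0.0006]
```

View pics/g4.png

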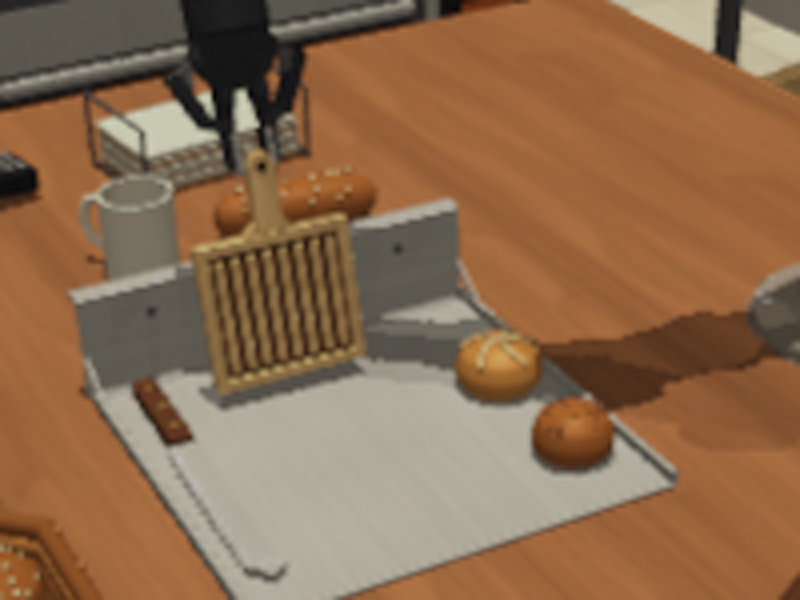

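```bash
python3 - <<'E'
from h import *
uv=np.array([[217,391],[365,357],[194,247],[346,212]])/4+[150,80]-.37
p,r,s=pose();fitboard(uv,p,-1.5);fitboard(uv,p,3)
# wall edges in the scene: inner base line, outer? top front edge ends & floor line
f=lambda u,v:np.array([u,v])/4+[150,80]-.37
for q in((72,296,.104),(456,203,.104),(85,389,.004),(457,288,.004),(235,598,.004),(676,473,.018)):print(q,onz('scene',f(*q[:2]),q[2]).round(4))
E
```

```text
phi,yaw,shift [ 1.03264e+02 -2.94600e+00 -2.00000e-03  1.00000e-03  1.00000e-03] rms 0.36
end plain/groove edge, centre [[ 0.5551 -0.1894  0.0145]
 [ 0.5559 -0.1739  0.0181]
 [ 0.5547 -0.1977  0.0844]]
phi,yaw,shift [ 1.02728e+02 -1.31400e+00 -1.00000e-03  1.00000e-03  1.00000e-03] rms 0.53
end plain/groove edge, centre [[ 0.5545 -0.191   0.014 ]
 [ 0.5548 -0.1754  0.0175]
 [ 0.5543 -0.1986  0.084 ]]
(72, 296, 0.104) [ 0.7276 -0.2722  0.104 ]
(456, 203, 0.104) [ 0.3282 -0.2582  0.104 ]
(85, 389, 0.004) [ 0.7284 -0.2721  0.004 ]
(457, 288, 0.004) [ 0.325  -0.2637  0.004 ]
(235, 598, 0.004) [0.7346 0.0933 0.004 ]
(676, 473, 0.018) [0.3441 0.1448 0.018 ]
```

Request:
jog_arm([
  {"x": -0.05,"y": 0.001,"z": -0.005,"wx": 0,"wy": 0,"wz": 0},
  {"x": -0.1,"y": 0.002,"z": -0.01,"wx": 0,"wy": 0,"wz": 0},
  {"x": -0.15,"y": 0.003,"z": -0.015,"wx": 0,"wy": 0,"wz": 0},
  {"x": -0.19,"y": 0.004,"z": -0.018,"wx": 0,"wy": 0,"wz": 0},
  {"x": -0.213,"y": 0.005,"z": -0.0205,"wx": 0,"wy": 0,"wz": 0},
  {"x": -0.213,"y": 0.005,"z": -0.0205,"wx": 0,"wy": 0,"wz": 0},
])

```text
t: 7.73
eef_pos: [0.5544, -0.2729, 0.1969]
tool_rot: [-0.103, 0.709, 0.69, 0.104]
contact_force: [-0.2, -0.0, -2.5]
gripper_width: 0.277
```

Request:
jog_arm([
  {"x": -0.01,"y": 0,"z": -0.003,"wx": 0,"wy": 0,"wz": 0},
  {"x": -0.015,"y": 0,"z": -0.004,"wx": 0,"wy": 0,"wz": 0},
  {"x": -0.015,"y": 0,"z": -0.004,"wx": 0,"wy": 0,"wz": 0},
])

```text
t: 7.98
eef_pos: [0.5543, -0.2762, 0.1968]
tool_rot: [-0.103, 0.709, 0.69, 0.104]
contact_force: [0.4, 0.9, -3.1]
gripper_width: 0.277
```

Request:
jog_arm([
  {"x": -0.01,"y": 0,"z": -0.003,"wx": 0,"wy": 0,"wz": 0},
  {"x": -0.015,"y": 0,"z": -0.004,"wx": 0,"wy": 0,"wz": 0},
  {"x": -0.015,"y": 0,"z": -0.004,"wx": 0,"wy": 0,"wz": 0},
])

```text
t: 8.23
eef_pos: [0.5542, -0.2795, 0.1968]
tool_rot: [-0.103, 0.709, 0.69, 0.104]
contact_force: [0.1, 0.5, -2.8]
gripper_width: 0.27
```

Request:
jog_arm([
  {"x": -0.01,"y": 0,"z": -0.003,"wx": 0,"wy": 0,"wz": 0},
  {"x": -0.015,"y": 0,"z": -0.004,"wx": 0,"wy": 0,"wz": 0},
  {"x": -0.015,"y": 0,"z": -0.004,"wx": 0,"wy": 0,"wz": 0},
])

```text
t: 8.48
eef_pos: [0.5541, -0.2826, 0.1967]
tool_rot: [-0.103, 0.709, 0.69, 0.104]
contact_force: [1.1, 0.7, -3.6]
gripper_width: 0.282
```

Request:
jog_arm([
  {"x": -0.003,"y": 0,"z": 0.007,"wx": 0,"wy": 0,"wz": 0},
  {"x": -0.003,"y": 0,"z": 0.01,"wx": 0,"wy": 0,"wz": 0},
  {"x": -0.003,"y": 0,"z": 0.01,"wx": 0,"wy": 0,"wz": 0},
])

```text
t: 8.73
eef_pos: [0.5542, -0.2823, 0.1945]
tool_rot: [-0.103, 0.709, 0.69, 0.105]
contact_force: [0.7, 0.7, -3.8]
gripper_width: 0.279
```

```bash
python3 - <<'E'
from h import *
p,r,s=pose();print(p,s['t'],s['contact_force'],s['torque'])
a=cams.read_camera('scene')[80:230,150:350]
cv2.imwrite('pics/g5.png',cv2.resize(a,None,fx=4,fy=4,interpolation=2)[:,:,::-1])
E
```

```text
[ 0.55420352 -0.2822983   0.19445918] 8.7333 [ 0.66913693  0.74458528 -3.76492502] [-0.45298619 -0.11957962  0.06381074]
```

View pics/g5.png

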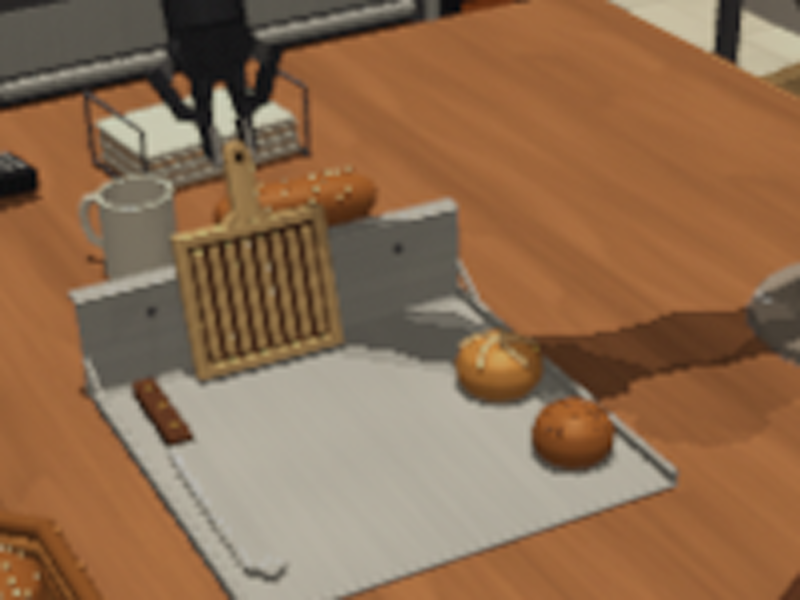

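Request:
jog_arm([
  {"x": -0.003,"y": 0,"z": 0.007,"wx": 0,"wy": 0,"wz": 0},
  {"x": -0.003,"y": 0,"z": 0.01,"wx": 0,"wy": 0,"wz": 0},
  {"x": -0.003,"y": 0,"z": 0.01,"wx": 0,"wy": 0,"wz": 0},
])

```text
t: 9.03
eef_pos: [0.5542, -0.2821, 0.1922]
tool_rot: [-0.103, 0.709, 0.69, 0.105]
contact_force: [0.7, 1.2, -3.6]
gripper_width: 0.279
```

Request:
jog_arm([
  {"x": -0.01,"y": 0,"z": -0.003,"wx": 0,"wy": 0,"wz": 0},
  {"x": -0.015,"y": 0,"z": -0.004,"wx": 0,"wy": 0,"wz": 0},
  {"x": -0.015,"y": 0,"z": -0.004,"wx": 0,"wy": 0,"wz": 0},
])

```text
t: 9.28
eef_pos: [0.5542, -0.2847, 0.1919]
tool_rot: [-0.104, 0.708, 0.69, 0.105]
contact_force: [1.2, 2.1, -4.3]
gripper_width: 0.275
```

```bash
python3 - <<'E'
from h import *
p,r,s=pose();print(p,s['t'],s['contact_force'],s['torque'])
E
```

```text
[ 0.55415666 -0.28474654  0.19194611] 9.2833 [ 1.2141161   2.14339534 -4.33661117] [ 0.1086656  -0.1506597   0.09869518]
```

Request:
jog_arm([
  {"x": 0,"y": 0,"z": 0.008,"wx": 0,"wy": 0,"wz": 0},
  {"x": 0,"y": 0,"z": 0.012,"wx": 0,"wy": 0,"wz": 0},
  {"x": 0,"y": 0,"z": 0.012,"wx": 0,"wy": 0,"wz": 0},
])

```text
t: 9.53
eef_pos: [0.5542, -0.2845, 0.1906]
tool_rot: [-0.103, 0.708, 0.69, 0.105]
contact_force: [-1.9, 1.2, 4.6]
gripper_width: 0.277
```

Request:
jog_arm([
  {"x": 0,"y": 0,"z": 0.008,"wx": 0,"wy": 0,"wz": 0},
  {"x": 0,"y": 0,"z": 0.012,"wx": 0,"wy": 0,"wz": 0},
  {"x": 0,"y": 0,"z": 0.012,"wx": 0,"wy": 0,"wz": 0},
])

```text
t: 9.78
eef_pos: [0.5542, -0.2848, 0.1904]
tool_rot: [-0.102, 0.709, 0.69, 0.105]
contact_force: [-3.9, -0.1, 10.4]
gripper_width: 0.277
```

```bash
python3 - <<'E'
from h import *
p,r,s=pose();print(p,s['t'],s['contact_force'],s['torque'])
a=cams.read_camera('scene');cv2.imwrite('pics/x1.png',a[:,:,::-1])
for n in('board_end','board_handle'):
  for q in finder.place_of('scene',n)[:1]:
    o,d=ray('scene',q['location']);print(n,q['confidence'],np.round(q['location'],1),(o+d*(.554-o[0])/d[0]).round(4))
E
```

```text
[ 0.55418532 -0.28484711  0.19038955] 9.7833 [-3.92789961 -0.08865919 10.42325586] [0.74453782 0.76384276 0.59621842]
board_end 0.74 [217.2 168.2] [ 0.554  -0.2289  0.0111]
board_handle 0.55 [208.  118.7] [ 0.554  -0.28    0.1992]
```

Request:
jog_arm([
  {"x": 0,"y": 0,"z": -0.005,"wx": 0,"wy": 0,"wz": 0},
  {"x": 0,"y": 0,"z": -0.005,"wx": 0,"wy": 0,"wz": 0},
  {"x": 0,"y": 0,"z": -0.005,"wx": 0,"wy": 0,"wz": 0},
  {"x": 0,"y": 0,"z": -0.005,"wx": 0,"wy": 0,"wz": 0},
], grip_force=20)

```text
t: 10.27
eef_pos: [0.5542, -0.2848, 0.191]
tool_rot: [-0.103, 0.708, 0.69, 0.105]
contact_force: [-0.7, 2.1, -1.9]
gripper_width: 0.274
```

Request:
jog_arm([
  {"x": 0,"y": 0,"z": 0,"wx": 0,"wy": 0,"wz": 0},
  {"x": 0,"y": 0,"z": 0,"wx": 0,"wy": 0,"wz": 0},
  {"x": 0,"y": 0,"z": 0,"wx": 0,"wy": 0,"wz": 0},
  {"x": 0,"y": 0,"z": 0,"wx": 0,"wy": 0,"wz": 0},
  {"x": 0,"y": 0,"z": -0.1,"wx": 0,"wy": 0,"wz": 0},
  {"x": 0,"y": 0,"z": -0.2,"wx": 0,"wy": 0,"wz": 0},
  {"x": 0,"y": 0,"z": -0.3,"wx": 0,"wy": 0,"wz": 0},
  {"x": 0,"y": 0,"z": -0.4,"wx": 0,"wy": 0,"wz": 0},
  {"x": 0,"y": 0,"z": -0.4,"wx": 0,"wy": 0,"wz": 0},
  {"x": 0,"y": 0,"z": -0.4,"wx": 0,"wy": 0,"wz": 0},
  {"x": 0,"y": 0,"z": -0.4,"wx": 0,"wy": 0,"wz": 0},
], hand=0.0)

```text
t: 11.18
eef_pos: [0.5534, -0.3078, 0.267]
tool_rot: [-0.103, 0.708, 0.69, 0.105]
contact_force: [-0.2, 0.8, -1.0]
gripper_width: 0.498
```

```bash
python3 - <<'E'
from h import *
p,r,s=pose();print(p,s['t'],s['contact_force'],s['gripper_width'])
a=cams.read_camera('scene')[80:230,150:350]
cv2.imwrite('pics/g6.png',cv2.resize(a,None,fx=4,fy=4,interpolation=2)[:,:,::-1])
E
```

```text
[ 0.55340411 -0.30782251  0.26695793] 11.1833 [-0.17940351  0.76232213 -0.99784594] 0.4976021646763591
```

View pics/g6.png

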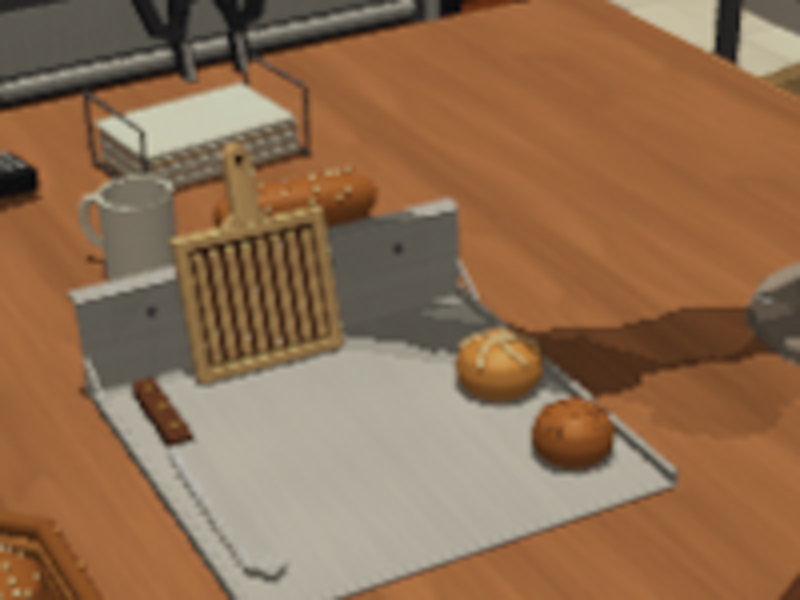

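The board leans on the upstand by itself, blade corners at (203,383), (341,347), (175,240) and (322,207), with the gripper clear. Now I'll take it again.

Request:
jog_arm([
  {"x": 0,"y": 0,"z": 0,"wx": 0,"wy": 0,"wz": 0},
  {"x": 0,"y": 0,"z": 0,"wx": 0,"wy": 0,"wz": 0},
  {"x": 0,"y": 0,"z": 0,"wx": 0,"wy": 0,"wz": 0},
  {"x": 0,"y": 0,"z": 0,"wx": 0,"wy": 0,"wz": 0},
  {"x": 0,"y": 0,"z": 0,"wx": 0,"wy": 0,"wz": 0},
  {"x": 0,"y": 0,"z": 0.1,"wx": 0,"wy": 0,"wz": 0},
  {"x": 0,"y": 0,"z": 0.2,"wx": 0,"wy": 0,"wz": 0},
  {"x": 0,"y": 0,"z": 0.3,"wx": 0,"wy": 0,"wz": 0},
  {"x": 0,"y": 0.004,"z": 0.36,"wx": 0,"wy": 0,"wz": 0},
  {"x": 0,"y": 0.004,"z": 0.395,"wx": 0,"wy": 0,"wz": 0},
  {"x": 0,"y": 0.004,"z": 0.395,"wx": 0,"wy": 0,"wz": 0},
])

```text
t: 12.15
eef_pos: [0.5543, -0.2835, 0.1897]
tool_rot: [-0.104, 0.708, 0.69, 0.105]
contact_force: [0.3, 0.7, -0.3]
gripper_width: 0.497
```

Request:
jog_arm([
  {"x": 0,"y": 0,"z": 0,"wx": 0,"wy": 0,"wz": 0},
  {"x": 0,"y": 0,"z": 0,"wx": 0,"wy": 0,"wz": 0},
  {"x": 0,"y": 0,"z": 0,"wx": 0,"wy": 0,"wz": 0},
  {"x": 0,"y": 0,"z": 0,"wx": 0,"wy": 0,"wz": 0},
  {"x": 0,"y": 0,"z": 0,"wx": 0,"wy": 0,"wz": 0},
  {"x": 0,"y": 0,"z": 0,"wx": 0,"wy": 0,"wz": 0},
], hand=-1, grip_force=80)

```text
t: 12.65
eef_pos: [0.5545, -0.2842, 0.1906]
tool_rot: [-0.104, 0.708, 0.69, 0.105]
contact_force: [-1.6, -1.4, 4.5]
gripper_width: 0.28
```

```bash
python3 - <<'E'
from h import *
uv=np.array([[203,383],[341,348],[174,239],[323,207]])/4+[150,80]-.37
p,r,s=pose();print(p,s['t'],s['contact_force'],s['gripper_width'],s['q'].round(2))
fitboard(uv,p,-1.5)
print(row([.5545,-.235,.222],tool(-1.5,17)))
E
```

```text
[ 0.55446194 -0.28420587  0.19057216] 12.65 [-1.61417875 -1.36337517  4.48415612] 0.27961013315599526 [ 0.12  0.58  0.56  1.65 -0.57  1.24  0.87]
phi,yaw,shift [ 1.05528e+02 -2.10000e+00 -2.00000e-03  3.00000e-03  0.00000e+00] rms 0.47
end plain/groove edge, centre [[ 5.546e-01 -2.353e-01  1.000e-04]
 [ 5.552e-01 -2.199e-01  4.400e-03]
 [ 5.542e-01 -2.464e-01  6.970e-02]]
[ 2.811e-01 -6.400e-03 -7.840e-02 -6.000e-04  1.000e-04  0.000e+00]
```

Request:
jog_arm([
  {"x": 0.03,"y": 0,"z": -0.05,"wx": 0,"wy": 0,"wz": 0},
  {"x": 0.08,"y": -0.002,"z": -0.09,"wx": 0,"wy": 0,"wz": 0},
  {"x": 0.15,"y": -0.004,"z": -0.1,"wx": 0,"wy": 0,"wz": 0},
  {"x": 0.22,"y": -0.006,"z": -0.09,"wx": 0,"wy": 0,"wz": 0},
  {"x": 0.28,"y": -0.006,"z": -0.08,"wx": 0,"wy": 0,"wz": 0},
  {"x": 0.28,"y": -0.006,"z": -0.08,"wx": 0,"wy": 0,"wz": 0},
])

```text
t: 13.15
eef_pos: [0.5554, -0.2301, 0.2225]
tool_rot: [-0.105, 0.706, 0.692, 0.106]
contact_force: [0.1, 2.6, -4.1]
gripper_width: 0.279
```

```bash
python3 - <<'E'
from h import *
p,r,s=pose();print(p,s['t'],s['contact_force'],s['gripper_width'],s['q'].round(2))
for i in (1,2,3,4,5,6):
  k=i/6;print(row([.5545,p[1]+k*(-.0886-p[1]),p[2]+k*(.1713-p[2])],tool(-1.5,17+26*k)))
E
```

```text
[ 0.55537201 -0.23013694  0.22246175] 13.15 [ 0.10752758  2.6104929  -4.05259916] 0.27925268095327627 [ 0.03  0.5   0.57  1.69 -0.55  1.25  0.78]
[ 0.1    -0.0067  0.0756 -0.0011  0.023   0.0017]
[ 0.2    -0.009   0.1512 -0.0011  0.0471  0.0016]
[ 0.3001 -0.0113  0.2268 -0.0012  0.0711  0.0016]
[ 0.4001 -0.0136  0.3023 -0.0013  0.0952  0.0015]
[ 0.5002 -0.0159  0.3779 -0.0013  0.1193  0.0015]
[ 0.6002 -0.0182  0.4535 -0.0014  0.1434  0.0014]
```

Request:
jog_arm([
  {"x": 0.1,"y": -0.007,"z": 0.075,"wx": -0.001,"wy": 0.023,"wz": 0.0015},
  {"x": 0.2,"y": -0.009,"z": 0.15,"wx": -0.001,"wy": 0.047,"wz": 0.0015},
  {"x": 0.3,"y": -0.011,"z": 0.227,"wx": -0.001,"wy": 0.071,"wz": 0.0015},
  {"x": 0.4,"y": -0.0136,"z": 0.302,"wx": -0.0013,"wy": 0.095,"wz": 0.0015},
  {"x": 0.5,"y": -0.016,"z": 0.378,"wx": -0.0013,"wy": 0.119,"wz": 0.0015},
  {"x": 0.6,"y": -0.018,"z": 0.4535,"wx": -0.0014,"wy": 0.1434,"wz": 0.0014},
  {"x": 0.6,"y": -0.018,"z": 0.4535,"wx": -0.0014,"wy": 0.1434,"wz": 0.0014},
  {"x": 0.6,"y": -0.018,"z": 0.4535,"wx": -0.0014,"wy": 0.1434,"wz": 0.0014},
])

```text
t: 13.82
eef_pos: [0.5536, -0.0881, 0.1695]
tool_rot: [-0.257, 0.667, 0.649, 0.261]
contact_force: [0.5, -0.3, -3.8]
gripper_width: 0.279
```

```bash
python3 - <<'E'
from h import *
p,r,s=pose();print(p,s['t'],s['contact_force'],s['gripper_width'],s['q'].round(2),r.as_matrix().round(3))
a=cams.read_camera('scene')[80:230,150:350]
cv2.imwrite('pics/g7.png',cv2.resize(a,None,fx=4,fy=4,interpolation=2)[:,:,::-1])
for z in(.166,.161,.156):print(row([.5545,p[1],z],tool(-1.5,43)))
E
```

```text
[ 0.55364369 -0.08812857  0.16953555] 13.8167 [ 0.4555421  -0.31222736 -3.80902568] 0.27878524212590033 [ 0.14  0.6   0.38  1.8  -0.89  1.35  0.95] [[ 0.021  1.     0.015]
 [ 0.731 -0.025  0.681]
 [ 0.682 -0.003 -0.732]]
[-0.0119  0.0006  0.0201 -0.0002  0.0006 -0.0002]
[-0.0289  0.0006  0.0385 -0.0002  0.0006 -0.0002]
[-0.0459  0.0006  0.0568 -0.0002  0.0006 -0.0002]
```

View pics/g7.png

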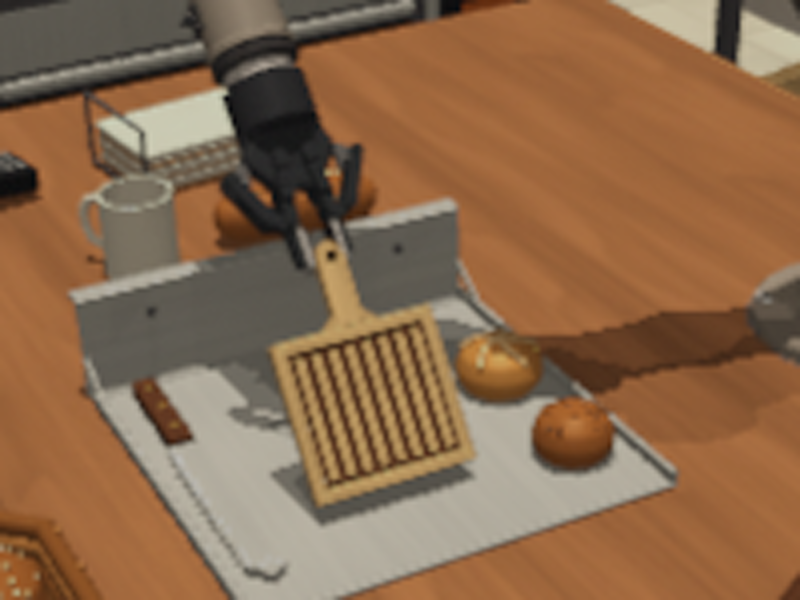

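Board is held about 45° over with the grooves up. Blade corners are (320,507), (473,461), (273,347) and (430,307), clear of the rolls and the knife.

```bash
python3 - <<'E'
from h import *
uv=np.array([[320,507],[473,461],[273,347],[430,307]])/4+[150,80]-.37
p,r,s=pose();fitboard(uv,p,-1.5)
E
```

```text
phi,yaw,shift [ 1.24908e+02 -1.30200e+00 -2.00000e-03  2.00000e-03  0.00000e+00] rms 0.38
end plain/groove edge, centre [[ 0.5549  0.0215  0.0066]
 [ 0.5552  0.0346  0.0158]
 [ 0.5542 -0.012   0.0686]]
```

Request:
jog_arm([
  {"x": -0.01,"y": 0.001,"z": 0.012,"wx": 0,"wy": 0,"wz": 0},
  {"x": -0.02,"y": 0.001,"z": 0.022,"wx": 0,"wy": 0,"wz": 0},
  {"x": -0.027,"y": 0.001,"z": 0.029,"wx": 0,"wy": 0,"wz": 0},
  {"x": -0.027,"y": 0.001,"z": 0.029,"wx": 0,"wy": 0,"wz": 0},
])

```text
t: 14.2
eef_pos: [0.5546, -0.0894, 0.1625]
tool_rot: [-0.255, 0.667, 0.649, 0.261]
contact_force: [0.9, 0.5, -4.3]
gripper_width: 0.284
```

Request:
jog_arm([
  {"x": -0.007,"y": 0,"z": 0.007,"wx": 0,"wy": 0,"wz": 0},
  {"x": -0.01,"y": 0,"z": 0.011,"wx": 0,"wy": 0,"wz": 0},
  {"x": -0.01,"y": 0,"z": 0.011,"wx": 0,"wy": 0,"wz": 0},
])

```text
t: 14.45
eef_pos: [0.5545, -0.0894, 0.1593]
tool_rot: [-0.255, 0.667, 0.649, 0.261]
contact_force: [0.2, -0.1, -3.6]
gripper_width: 0.277
```

Request:
jog_arm([
  {"x": -0.007,"y": 0,"z": 0.007,"wx": 0,"wy": 0,"wz": 0},
  {"x": -0.01,"y": 0,"z": 0.011,"wx": 0,"wy": 0,"wz": 0},
  {"x": -0.01,"y": 0,"z": 0.011,"wx": 0,"wy": 0,"wz": 0},
])

```text
t: 14.7
eef_pos: [0.5545, -0.0894, 0.1563]
tool_rot: [-0.255, 0.667, 0.649, 0.261]
contact_force: [0.2, 0.4, -3.3]
gripper_width: 0.278
```

Request:
jog_arm([
  {"x": -0.007,"y": 0,"z": 0.007,"wx": 0,"wy": 0,"wz": 0},
  {"x": -0.01,"y": 0,"z": 0.011,"wx": 0,"wy": 0,"wz": 0},
  {"x": -0.01,"y": 0,"z": 0.011,"wx": 0,"wy": 0,"wz": 0},
])

```text
t: 14.95
eef_pos: [0.5548, -0.0901, 0.1538]
tool_rot: [-0.255, 0.667, 0.649, 0.262]
contact_force: [0.4, -3.8, 3.7]
gripper_width: 0.278
```

```bash
python3 - <<'E'
from h import *
p,r,s=pose();print(p,s['t'],s['contact_force'],s['torque'],s['gripper_width'])
E
```

```text
[ 0.55481826 -0.09010154  0.15380627] 14.95 [ 0.36274348 -3.75029701  3.72291063] [-0.84602178  0.14486569  0.10015423] 0.2782701449362299
```

```bash
cat >> h.py <<'E'
def arc(a0,a1,t0,t1,n,yE=.035,x=.5547):
    for i in range(1,n+1):
        k=i/n;a=np.radians(a0+(a1-a0)*k);t=t0+(t1-t0)*k
        H=np.array([x,yE-.201*np.cos(a)+.008*np.sin(a),.0035+.201*np.sin(a)+.008*np.cos(a)])
        q=tool(-1.5,t);print(row(H+.005*q.as_matrix()[:,2],q))
E
python3 -c "
from h import *
arc(48,35,43,31,10)"
```

```text
[-0.0209  0.0003 -0.0039  0.0003 -0.0058 -0.0003]
[-0.0442  0.0008 -0.0044  0.0003 -0.0124 -0.0003]
[-0.0675  0.0013 -0.0044  0.0003 -0.0191 -0.0003]
[-0.0909  0.0017 -0.0038  0.0003 -0.0258 -0.0003]
[-0.1142  0.0022 -0.0028  0.0003 -0.0324 -0.0003]
[-0.1375  0.0026 -0.0012  0.0003 -0.0391 -0.0003]
[-0.1607  0.003   0.0008  0.0002 -0.0458 -0.0003]
[-0.1839  0.0034  0.0034  0.0002 -0.0524 -0.0003]
[-2.07e-01  3.80e-03  6.50e-03  2.00e-04 -5.91e-02 -3.00e-04]
[-2.30e-01  4.20e-03  1.00e-02  2.00e-04 -6.58e-02 -3.00e-04]
```

Request:
jog_arm([
  {"x": 0,"y": 0,"z": 0,"wx": 0,"wy": 0,"wz": 0},
  {"x": 0,"y": 0,"z": 0,"wx": 0,"wy": 0,"wz": 0},
], grip_force=20)

```text
t: 15.12
eef_pos: [0.5548, -0.09, 0.154]
tool_rot: [-0.255, 0.667, 0.649, 0.262]
contact_force: [-1.2, -1.9, 0.3]
gripper_width: 0.278
```

Request:
jog_arm([
  {"x": -0.021,"y": 0,"z": -0.004,"wx": 0,"wy": -0.006,"wz": 0},
  {"x": -0.044,"y": 0.001,"z": -0.0044,"wx": 0,"wy": -0.0124,"wz": 0},
  {"x": -0.0675,"y": 0.001,"z": -0.0044,"wx": 0,"wy": -0.019,"wz": 0},
  {"x": -0.091,"y": 0.002,"z": -0.004,"wx": 0,"wy": -0.026,"wz": 0},
  {"x": -0.114,"y": 0.002,"z": -0.003,"wx": 0,"wy": -0.0324,"wz": 0},
  {"x": -0.1375,"y": 0.0026,"z": -0.001,"wx": 0,"wy": -0.039,"wz": 0},
  {"x": -0.161,"y": 0.003,"z": 0.001,"wx": 0,"wy": -0.046,"wz": 0},
  {"x": -0.184,"y": 0.0034,"z": 0.0034,"wx": 0,"wy": -0.0524,"wz": 0},
  {"x": -0.207,"y": 0.004,"z": 0.0065,"wx": 0,"wy": -0.059,"wz": 0},
  {"x": -0.23,"y": 0.004,"z": 0.01,"wx": 0,"wy": -0.066,"wz": 0},
])

```text
t: 15.95
eef_pos: [0.5549, -0.1237, 0.1209]
tool_rot: [-0.185, 0.691, 0.672, 0.19]
contact_force: [-0.3, -4.6, 4.8]
gripper_width: 0.276
```

```bash
python3 - <<'E'
from h import *
p,r,s=pose();print(p,s['t'],s['contact_force'],s['gripper_width'])
arc(35,20,31,16,10)
a=cams.read_camera('scene')[80:230,150:350]
cv2.imwrite('pics/g8.png',cv2.resize(a,None,fx=4,fy=4,interpolation=2)[:,:,::-1])
E
```

```text
[ 0.55485183 -0.1236657   0.12089518] 15.95 [-0.2572742  -4.60269682  4.75595553] 0.27613078439856753
[-0.0195 -0.0002  0.0125  0.0005 -0.0071 -0.0005]
[-0.0441  0.0003  0.0232  0.0005 -0.0154 -0.0005]
[-0.0685  0.0007  0.0346  0.0005 -0.0238 -0.0005]
[-0.0926  0.001   0.0466  0.0005 -0.0321 -0.0005]
[-0.1163  0.0014  0.0592  0.0005 -0.0404 -0.0005]
[-0.1397  0.0018  0.0723  0.0005 -0.0488 -0.0005]
[-0.1628  0.0021  0.0861  0.0005 -0.0571 -0.0005]
[-0.1854  0.0024  0.1004  0.0005 -0.0654 -0.0005]
[-0.2077  0.0027  0.1152  0.0004 -0.0738 -0.0005]
[-0.2296  0.003   0.1306  0.0004 -0.0821 -0.0005]
```

View pics/g8.png

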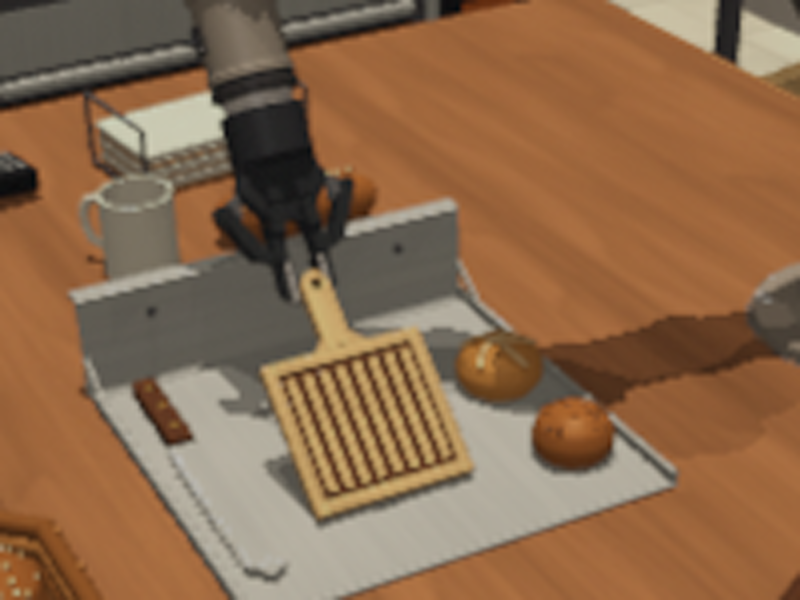

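Pivoting goes as planned: the end rests on the floor (bottom corners near (320,520) and (470,468)) and the board is lower. Continuing the arc.

Request:
jog_arm([
  {"x": -0.0195,"y": 0,"z": 0.0125,"wx": 0,"wy": -0.007,"wz": 0},
  {"x": -0.044,"y": 0,"z": 0.023,"wx": 0,"wy": -0.0154,"wz": 0},
  {"x": -0.0685,"y": 0.0007,"z": 0.0346,"wx": 0,"wy": -0.0238,"wz": 0},
  {"x": -0.0926,"y": 0.001,"z": 0.0466,"wx": 0,"wy": -0.032,"wz": 0},
  {"x": -0.116,"y": 0.0014,"z": 0.059,"wx": 0,"wy": -0.0404,"wz": 0},
  {"x": -0.14,"y": 0.0018,"z": 0.0723,"wx": 0,"wy": -0.0488,"wz": 0},
  {"x": -0.163,"y": 0.002,"z": 0.086,"wx": 0,"wy": -0.057,"wz": 0},
  {"x": -0.1854,"y": 0.0024,"z": 0.1004,"wx": 0,"wy": -0.0654,"wz": 0},
  {"x": -0.2077,"y": 0.0027,"z": 0.115,"wx": 0,"wy": -0.0738,"wz": 0},
  {"x": -0.2296,"y": 0.003,"z": 0.1306,"wx": 0,"wy": -0.082,"wz": 0},
])

```text
t: 16.83
eef_pos: [0.5547, -0.1496, 0.0741]
tool_rot: [-0.096, 0.71, 0.691, 0.099]
contact_force: [0.7, -3.0, 0.7]
gripper_width: 0.275
```

```bash
python3 - <<'E'
from h import *
p,r,s=pose();print(p,s['t'],s['contact_force'],s['gripper_width'],s['q'].round(2))
arc(20,6,16,3,12)
E
```

```text
[ 0.55467297 -0.14959924  0.07406041] 16.8333 [ 0.72186353 -3.03970892  0.72103857] 0.27480863821621 [-0.07  0.62  0.51  1.89 -0.71  0.93  0.84]
[-0.0125  0.0005  0.0117  0.0002 -0.0049 -0.0004]
[-0.0251  0.0007  0.0282  0.0002 -0.0109 -0.0004]
[-0.0374  0.0009  0.0449  0.0002 -0.017  -0.0004]
[-0.0493  0.0011  0.0619  0.0002 -0.023  -0.0004]
[-0.0609  0.0012  0.079   0.0002 -0.029  -0.0004]
[-0.0721  0.0014  0.0964  0.0002 -0.035  -0.0004]
[-0.0829  0.0015  0.114   0.0002 -0.041  -0.0004]
[-0.0934  0.0017  0.1318  0.0002 -0.0471 -0.0004]
[-0.1036  0.0018  0.1498  0.0002 -0.0531 -0.0004]
[-0.1133  0.0019  0.1679  0.0002 -0.0591 -0.0004]
[-1.227e-01  2.000e-03  1.863e-01  1.000e-04 -6.510e-02 -4.000e-04]
[-1.317e-01  2.100e-03  2.048e-01  1.000e-04 -7.110e-02 -4.000e-04]
```

Request:
jog_arm([
  {"x": -0.0125,"y": 0,"z": 0.012,"wx": 0,"wy": -0.005,"wz": 0},
  {"x": -0.025,"y": 0,"z": 0.028,"wx": 0,"wy": -0.011,"wz": 0},
  {"x": -0.0374,"y": 0.001,"z": 0.045,"wx": 0,"wy": -0.017,"wz": 0},
  {"x": -0.0493,"y": 0.001,"z": 0.062,"wx": 0,"wy": -0.023,"wz": 0},
  {"x": -0.061,"y": 0.001,"z": 0.079,"wx": 0,"wy": -0.029,"wz": 0},
  {"x": -0.072,"y": 0.0014,"z": 0.0964,"wx": 0,"wy": -0.035,"wz": 0},
  {"x": -0.083,"y": 0.0015,"z": 0.114,"wx": 0,"wy": -0.041,"wz": 0},
  {"x": -0.0934,"y": 0.0017,"z": 0.132,"wx": 0,"wy": -0.047,"wz": 0},
  {"x": -0.1036,"y": 0.002,"z": 0.15,"wx": 0,"wy": -0.053,"wz": 0},
  {"x": -0.1133,"y": 0.002,"z": 0.168,"wx": 0,"wy": -0.059,"wz": 0},
  {"x": -0.1227,"y": 0.002,"z": 0.186,"wx": 0,"wy": -0.065,"wz": 0},
  {"x": -0.1317,"y": 0.002,"z": 0.205,"wx": 0,"wy": -0.071,"wz": 0},
])

```text
t: 17.83
eef_pos: [0.5548, -0.1639, 0.0271]
tool_rot: [-0.018, 0.717, 0.697, 0.018]
contact_force: [-0.9, -2.5, 0.5]
gripper_width: 0.275
```

```bash
python3 - <<'E'
from h import *
p,r,s=pose();print(p,s['t'],s['contact_force'],s['gripper_width'],s['q'].round(2))
arc(6,0,3,0,8)
E
```

```text
[ 0.55481147 -0.1639062   0.0271376 ] 17.8333 [-0.92657666 -2.49614375  0.53380355] 0.2753699198329163 [-0.22  0.68  0.58  1.95 -0.64  0.72  0.74]
[-0.002  -0.0005  0.0113  0.0002 -0.0016 -0.0004]
[-0.0045 -0.0005  0.0242  0.0002 -0.0037 -0.0004]
[-0.0068 -0.0004  0.0372  0.0002 -0.0058 -0.0004]
[-0.0089 -0.0004  0.0502  0.0002 -0.0079 -0.0004]
[-0.0109 -0.0004  0.0633  0.0002 -0.01   -0.0004]
[-0.0127 -0.0004  0.0763  0.0002 -0.012  -0.0004]
[-0.0143 -0.0003  0.0894  0.0002 -0.0141 -0.0004]
[-0.0157 -0.0003  0.1025  0.0002 -0.0162 -0.0004]
```

Request:
jog_arm([
  {"x": -0.002,"y": 0,"z": 0.011,"wx": 0,"wy": -0.0016,"wz": 0},
  {"x": -0.0045,"y": 0,"z": 0.024,"wx": 0,"wy": -0.0037,"wz": 0},
  {"x": -0.007,"y": 0,"z": 0.037,"wx": 0,"wy": -0.006,"wz": 0},
  {"x": -0.009,"y": 0,"z": 0.05,"wx": 0,"wy": -0.008,"wz": 0},
  {"x": -0.011,"y": 0,"z": 0.063,"wx": 0,"wy": -0.01,"wz": 0},
  {"x": -0.0127,"y": 0,"z": 0.076,"wx": 0,"wy": -0.012,"wz": 0},
  {"x": -0.014,"y": 0,"z": 0.089,"wx": 0,"wy": -0.014,"wz": 0},
  {"x": -0.0155,"y": 0,"z": 0.097,"wx": 0,"wy": -0.016,"wz": 0},
  {"x": -0.0155,"y": 0,"z": 0.097,"wx": 0,"wy": -0.016,"wz": 0},
])

```text
t: 18.58
eef_pos: [0.5547, -0.1657, 0.0072]
tool_rot: [-0.0, 0.717, 0.697, 0.0]
contact_force: [1.1, -2.6, 1.7]
gripper_width: 0.278
```

```bash
python3 - <<'E'
from h import *
p,r,s=pose();print(p,s['t'],s['contact_force'],s['torque'],s['gripper_width'])
a=cams.read_camera('scene')[110:230,170:330]
cv2.imwrite('pics/g9.png',cv2.resize(a,None,fx=5,fy=5,interpolation=2)[:,:,::-1])
E
```

```text
[ 0.55471459 -0.16566271  0.00718989] 18.5833 [ 1.08828904 -2.57657637  1.70474486] [ 0.1065047  -0.22944067 -0.13546236] 0.2784216198728142
```

View pics/g9.png

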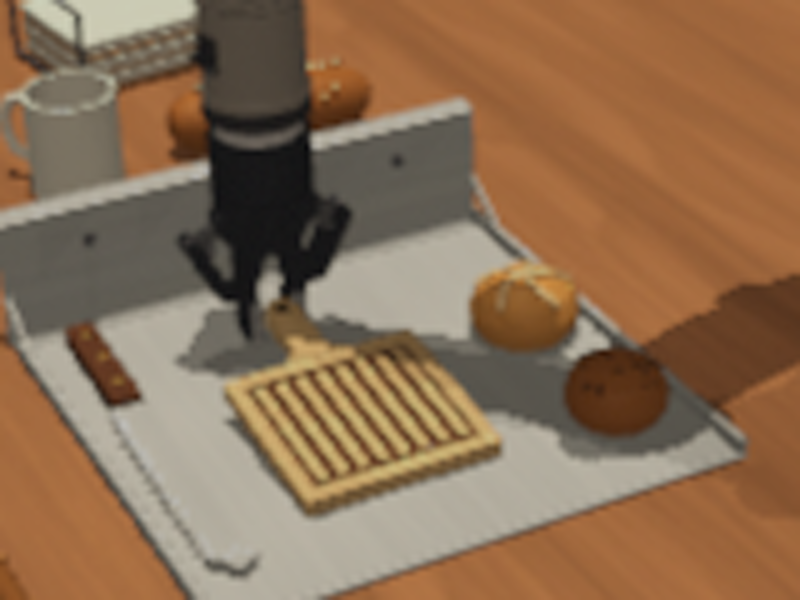

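```bash
python3 - <<'E'
from h import *
uv=np.array([[310,500],[499,437],[228,388],[412,334]])/5+[170,110]-.4
p,r,s=pose();v,T=fitboard(uv,p,-1.5)
P=[onz('scene',q,.020) for q in uv];print(np.round(P,4))
for i,j in((0,1),(2,3)):
  d=P[i]-P[j];print(np.degrees(np.arctan2(d[1],d[0])),np.linalg.norm(d))
print(T(v,np.array([[0,.145,.008]])))
E
```

```text
phi,yaw,shift [ 1.76378e+02 -4.06000e-01 -4.00000e-03  7.00000e-03  1.00000e-03] rms 0.58
end plain/groove edge, centre [[ 0.552   0.0415 -0.007 ]
 [ 0.552   0.0425  0.009 ]
 [ 0.5515 -0.0279  0.0054]]
[[ 0.633   0.0563  0.02  ]
 [ 0.4878  0.0565  0.02  ]
 [ 0.6227 -0.0962  0.02  ]
 [ 0.4741 -0.0933  0.02  ]]
-0.05937587391222154 0.14518037357372135
-1.1233437418139767 0.14858424611121562
[[ 0.5504779  -0.17311234  0.00656794]]
```

Request:
jog_arm([
  {"x": 0,"y": 0,"z": 0.004,"wx": 0,"wy": 0,"wz": 0},
  {"x": 0,"y": 0,"z": 0.008,"wx": 0,"wy": 0,"wz": 0},
  {"x": 0,"y": 0,"z": 0.008,"wx": 0,"wy": 0,"wz": 0},
])

```text
t: 18.88
eef_pos: [0.5548, -0.1657, 0.0058]
tool_rot: [-0.0, 0.717, 0.697, 0.0]
contact_force: [0.6, -2.6, 1.4]
gripper_width: 0.279
```

Request:
jog_arm([
  {"x": 0,"y": 0,"z": 0.005,"wx": 0,"wy": 0,"wz": 0},
  {"x": 0,"y": 0,"z": 0.008,"wx": 0,"wy": 0,"wz": 0},
  {"x": 0,"y": 0,"z": 0.008,"wx": 0,"wy": 0,"wz": 0},
])

```text
t: 19.13
eef_pos: [0.5548, -0.166, 0.0043]
tool_rot: [-0.0, 0.717, 0.697, 0.0]
contact_force: [0.8, -1.9, 0.9]
gripper_width: 0.276
```

Request:
jog_arm([
  {"x": 0,"y": 0,"z": 0.005,"wx": 0,"wy": 0,"wz": 0},
  {"x": 0,"y": 0,"z": 0.008,"wx": 0,"wy": 0,"wz": 0},
  {"x": 0,"y": 0,"z": 0.008,"wx": 0,"wy": 0,"wz": 0},
])

```text
t: 19.38
eef_pos: [0.5549, -0.166, 0.0041]
tool_rot: [-0.0, 0.717, 0.697, 0.001]
contact_force: [-4.7, 0.9, 18.6]
gripper_width: 0.276
```

Request:
jog_arm([
  {"x": 0,"y": 0,"z": 0.004,"wx": 0,"wy": 0,"wz": 0},
  {"x": 0,"y": 0,"z": 0.006,"wx": 0,"wy": 0,"wz": 0},
  {"x": 0,"y": 0,"z": 0.006,"wx": 0,"wy": 0,"wz": 0},
])

```text
t: 19.63
eef_pos: [0.5549, -0.166, 0.0041]
tool_rot: [-0.001, 0.717, 0.697, 0.002]
contact_force: [-3.8, -0.1, 15.1]
gripper_width: 0.282
```

Request:
jog_arm([
  {"x": 0,"y": 0,"z": -0.005,"wx": 0,"wy": 0,"wz": 0},
  {"x": 0,"y": 0,"z": -0.005,"wx": 0,"wy": 0,"wz": 0},
  {"x": 0,"y": 0,"z": -0.005,"wx": 0,"wy": 0,"wz": 0},
])

```text
t: 19.88
eef_pos: [0.5549, -0.1658, 0.0051]
tool_rot: [-0.001, 0.717, 0.697, 0.002]
contact_force: [0.5, -0.8, 0.6]
gripper_width: 0.276
```

Request:
jog_arm([
  {"x": 0,"y": 0,"z": 0,"wx": 0,"wy": 0,"wz": 0},
  {"x": 0,"y": 0,"z": 0,"wx": 0,"wy": 0,"wz": 0},
  {"x": 0,"y": 0,"z": 0,"wx": 0,"wy": 0,"wz": 0},
], hand=-0.42)

```text
t: 20.13
eef_pos: [0.5547, -0.1655, 0.0047]
tool_rot: [-0.001, 0.717, 0.697, 0.002]
contact_force: [0.9, -1.0, -0.1]
gripper_width: 0.29
```

Request:
jog_arm([
  {"x": 0,"y": 0,"z": 0,"wx": 0,"wy": 0,"wz": 0},
  {"x": 0,"y": 0,"z": 0,"wx": 0,"wy": 0,"wz": 0},
  {"x": 0,"y": 0,"z": 0,"wx": 0,"wy": 0,"wz": 0},
  {"x": 0,"y": 0,"z": 0,"wx": 0,"wy": 0,"wz": 0},
], hand=-0.1)

```text
t: 20.47
eef_pos: [0.5547, -0.1653, 0.0046]
tool_rot: [-0.001, 0.717, 0.697, 0.002]
contact_force: [-0.3, -0.1, 0.3]
gripper_width: 0.448
```

Request:
jog_arm([
  {"x": 0,"y": 0,"z": -0.05,"wx": 0,"wy": 0,"wz": 0},
  {"x": 0,"y": 0,"z": -0.15,"wx": 0,"wy": 0,"wz": 0},
  {"x": 0,"y": 0,"z": -0.3,"wx": 0,"wy": 0,"wz": 0},
  {"x": 0,"y": 0,"z": -0.45,"wx": 0,"wy": 0,"wz": 0},
  {"x": 0,"y": 0,"z": -0.6,"wx": 0,"wy": 0,"wz": 0},
  {"x": 0,"y": 0,"z": -0.75,"wx": 0,"wy": 0,"wz": 0},
  {"x": 0,"y": 0,"z": -0.9,"wx": 0,"wy": 0,"wz": 0},
  {"x": -0.3,"y": 0,"z": -0.95,"wx": 0,"wy": 0,"wz": 0},
  {"x": -0.6,"y": 0,"z": -0.95,"wx": 0,"wy": 0,"wz": 0},
  {"x": -0.8,"y": 0,"z": -0.95,"wx": 0,"wy": 0,"wz": 0},
  {"x": -1,"y": 0,"z": -0.95,"wx": 0,"wy": 0,"wz": 0},
  {"x": -1,"y": 0,"z": -0.95,"wx": 0,"wy": 0,"wz": 0},
])

```text
t: 21.47
eef_pos: [0.5481, -0.3692, 0.1951]
tool_rot: [-0.001, 0.717, 0.697, 0.001]
contact_force: [0.7, 0.8, -0.4]
gripper_width: 0.448
```

```bash
python3 - <<'E'
from h import *
p,r,s=pose();print(p,s['t'],s['contact_force'])
a=cams.read_camera('scene');b=cams.read_camera('top')
for c,z in(('scene',.012),('top',.012)):
  for n in('board_center','board_end','board_handle','kaiser','poppy_roll','knife'):
    for q in finder.place_of(c,n)[:1]:print(c,n,round(q['confidence'],2),onz(c,q['location'],z if 'b' in n else .004).round(4))
im=np.vstack([cv2.resize(a[110:215,170:330],(640,420),interpolation=2)[:320],cv2.resize(b[115:245,210:350],(301,280),interpolation=2) if 0 else cv2.resize(b[118:245,205:459],(640,320),interpolation=2)[:280]])
cv2.imwrite('pics/g10.png',im[:,:,::-1]);cv2.imwrite('pics/raw_t.png',b[:,:,::-1])
E
```

```text
[ 0.54805051 -0.36916149  0.19509254] 21.4667 [ 0.68813907  0.75793966 -0.3640187 ]
scene board_center 0.72 [ 0.5524 -0.0204  0.012 ]
scene board_end 0.8 [0.5634 0.0504 0.012 ]
scene kaiser 0.51 [ 0.3976 -0.0812  0.004 ]
scene poppy_roll 0.85 [0.3827 0.0504 0.004 ]
scene knife 0.94 [ 0.695  -0.0689  0.004 ]
top board_center 0.66 [0.4555 0.4516 0.012 ]
top board_end 0.79 [0.5478 0.0595 0.012 ]
top board_handle 0.72 [0.3877 0.0436 0.012 ]
top kaiser 0.91 [ 0.3974 -0.0742  0.004 ]
top poppy_roll 0.81 [0.3862 0.0441 0.004 ]
top knife 0.56 [ 0.6811 -0.0899  0.004 ]
```

View pics/g10.png

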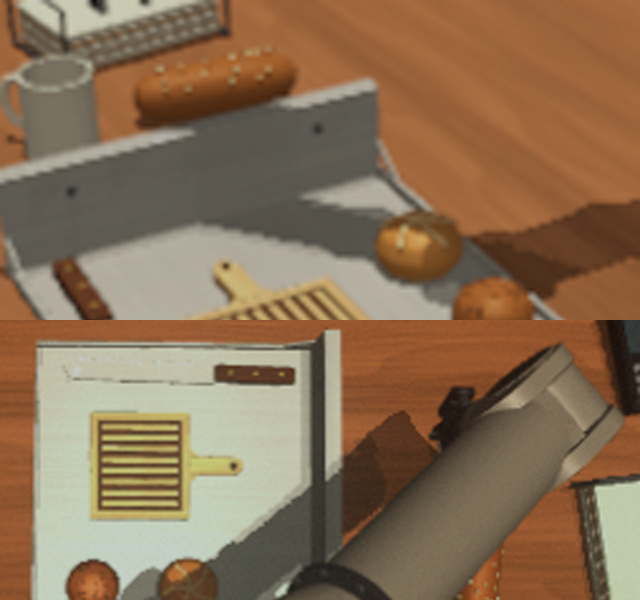

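```bash
python3 - <<'E'
from h import *
b=cv2.imread('pics/raw_t.png');h=cv2.cvtColor(b,cv2.COLOR_BGR2HSV)
m=np.zeros(b.shape[:2],np.uint8);y0,y1,x0,x1=148,170+160,236,283
roi=h[150:330,236:284];s=((roi[...,1]>80)).astype(np.uint8)*255
s[330-150-100+2:]=0
s=cv2.morphologyEx(s,cv2.MORPH_CLOSE,np.ones((5,5)));n,l,st,_=cv2.connectedComponentsWithStats(s)
print(st)
k=1+np.argmax(st[1:,4]);c=max(cv2.findContours((l==k).astype(np.uint8),0,1)[0],key=cv2.contourArea)[:,0]+[236,150]
W=np.array([onz('top',q,.02)[:2] for q in c.astype(float)])
print(W.min(0),W.max(0));print(cv2.minAreaRect((W*1000).astype(np.float32)))
E
```

```text
[[   0    0   48  180 6414]
 [   5    5   43   42 1684]
 [   0   63   16   19  268]
 [  32   63   16   19  274]]
[ 0.48145504 -0.09782967] [0.62875785 0.05162662]
((555.0053100585938, -23.361419677734375), (148.42333984375, 145.48208618164062), 89.21372985839844)
```

```bash
python3 -c "
from h import *
print(bot.hand_in())"
```

```text
the job is handed in; nothing more can be done
None
```

The bread board now lies flat on the tray with its grooves up and its handle towards the upstand. I handed the job in just after 21.5 s on the robot's clock, against the 61 s limit.

I raised the board on a light grip and leaned it about 15° against the upstand, handle up. I let go and drew the gripper clear; it stayed leaning by itself for about a second. I then took it again firmly, tilted it over until its end edge touched the tray floor, and lowered the handle on a light grip. I let go with the fingers at floor height and withdrew the arm.

**Checks that came out well:**
- **Squareness:** the board measures about -0.8° in the top view and the tray about -1.5°, so it is square to within about 1°.
- **On the tray:** the blade spans x 0.48 to 0.63 m and y -0.10 to 0.05 m, well inside the tray.
- **Other things:** in the last picture the rolls and knife look to be where they started, to within the detector's error of about 10 mm. I did not check the items on the counter one by one.
- **Forces:** the highest contact force I read between moves was about 19 N, when the fingers touched the tray floor.

**Checks that disagreed:**
- **Detector:** some results in the final top picture were clearly wrong. It put the board's handle on a roll and its centre off the tray. I relied on the picture and the measured edges instead.
- **Flatness before release:** a rough fit from the scene camera put the board about 4° off flat. I lowered it about 3 mm further before releasing, and the last picture shows it flat.

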